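Press the sample jar caps home, smallest first

ROBOT

A 7-joint arm with a two-finger parallel gripper is mounted at the origin on the work surface. World frame = base frame: x ahead of the robot, y to its left, z up, the work surface at z = 0. Lengths are in m, angles in rad, forces in N, time in s.
With the tool pointing down it reaches from about 0.4 to 0.85 m from the base axis. Payload 10.4 kg.
Tool frame: the origin (TCP) lies at the very end of the fingers, on their centre line; the grasp point (between the pads) lies 19 mm behind it (manip.grip_point_offset is the distance from the TCP to the grasp point, in m); z points along the fingers, y is the line along which they close (so a half turn about z gives the same grasp; the last joint's range is limited). The gripper opens to 85 mm and grips with 20 to 120 N. Pads are 22 mm wide; open, the fingers measure 114 mm over their backs; the gripper's body (76 mm by 85 mm) begins 54 mm behind the grasp point. The pads swing forward as they close: fully open they stand 13 mm farther back than shut.
Start: joints at [1.28, 0.332, -0.065, 1.46, 0.022, 1.35, -0.088], TCP at [0.165, -0.603, 0.205] pointing down, gripper open.
Joint ranges: [-2.6, 2.6], [-0.5, 2.12], [-1.47, 1.34], [0.16, 2.42], [-1.27, 4.41], [0.06, 2.06], [-2.6, 2.6]. Speed limits (rad/s): [2.22, 2.22, 2.79, 2.79, 3.14, 3.14, 3.14].

INTERFACE

Orientations are given as a unit quaternion [x, y, z, w].
In Python, from workcell import manip gives the robot as it stands. The module is installed in compiled form; this text tells all that it offers.
- The arm moves only by the shell command python3 -m inch 'ROWS' [OPENING] [FORCE]. ROWS is JSON, a list of rows, each a list of 2 entries, a list of its own where there are three numbers: the shift along the tool's x, y, z each as a share of 0.08 m, from -1 to 1, then the turn, a rotation vector about the tool's x, y, z each as a share of 45 degrees, from -1 to 1. A call has exactly 10 rows; each row is the pose to reach, as a shift and turn from the pose commanded when the call began, along the tool's axes at that moment; what a row does not reach only later rows make up. A row lasts 1/10 s, in which the tool goes at most 50 mm and 8.59 degrees, less where a joint would pass 70% of its speed; a pose out of reach is approached as far as the arm can. A call with a number of a shift or a turn outside -1 to 1 is refused whole. A call with a gripper value outside its range is refused whole. OPENING is the opening, from 0 (shut) to 1 (fully open), set as the call begins (- or left out, the last holds). The fingers move at their own pace and stop on an object; FORCE is the grip in N (left out, the last holds). Time passes only in rows, so rows that repeat a pose let the fingers close, or fill a call up. It gives the time, the measured TCP pose, the force, the opening and the grip force at its end, in the units of the state.
- manip.get_obs(): the state, without advancing time (a new reading comes with each control period).
- manip.camera(name): name is "scene" or "top"; returns the picture (480x640x3 uint8, red, green, blue); there is no depth.
- manip.camera_params(name): a dict with "fov_y" (degrees; the focal length in pixels is half the picture's height over the tangent of half this angle, whatever the lens; pixels are square), "cx", "cy" (the principal point, pixels), "camera_from_world" (4x4, takes a point from world to camera coordinates). Camera axes: x right, y up, looking along -z (the intrinsics and any distortion apply to the point x, -y, -z); pixel columns grow to the right and rows downward; lengths in m; the calibration is good to about 2 mm. A picture is of the moment at which its call begins. camera_params takes no time and is no camera call.
- manip.hand_in(): hands the job in; it is judged then, once.
The state is a dict: "clock": time; "joint_pos": joint angles; "joint_velocities": joint speeds; "tau": joint torques, N m; "position": TCP position; "ee_rot": TCP orientation; "ft_force": force on the tool from outside, world axes, zero at the start; "torque": the same for the moment, N m; "grip_width": opening from 0.0 (shut) to 1.0 (fully open); "grasp_force": force on a finger pad.
Only numpy, scipy, OpenCV 4.12 (cv2) and the standard library are available. Lean on these libraries where they do the work, as an engineer would, in place of code of your own. Each camera call takes 0.05 s, during which the arm holds its last target. There are 200 camera calls.

TASK

Three sample jars stand in the steel tray with their white snap caps only set on. Press each cap fully home with a light push of the fingertips on its top, the small jar first, then the medium one, then the large one, because the smallest sample dries out soonest. Push gently and do not lift, tip or shift the jars, leave the other things on the bench where they are, and finish clear of everything.

Things in the scene. Friction and masses are not known exactly. Their poses are not given: they have to be found in the camera images.
- tray: low steel tray on soft rubber feet, fixed to the bench, 160 (its x) by 360 (its y) mm, tray floor 14 mm and rim 20 mm above the bench; origin at the bench, under its centre. Pressed harder than about 5 N from above it sinks on its feet by about 0.4 mm per N more (7 mm at most) and springs back. The three jars stand in it in a loose row along its y, in any order, about 105 mm apart.
- jar_small: the small sample jar: loose amber glass cylinder with a paper label, 34 mm in diameter, glass shoulder 42 mm above its foot; origin at the centre of its foot, z up
- cap_small_top (a point): centre of the top face of the small jar's white snap cap (flat plastic disc 32 mm in diameter, 12 mm high). Open it stands 61 mm above the jar's foot, closed 54 mm; moves with the cap
- cap_small (a joint): how far the small cap has been pressed down, m: 0 (to 0.001 at the start) open, 0.007 fully home against the glass. It slides down on friction of about 3.5 N, then stops against the glass (only the feet of the tray give), and stays where it is left
- jar_medium: the medium sample jar: loose amber glass cylinder with a paper label, 46 mm in diameter, glass shoulder 53 mm above its foot; origin at the centre of its foot, z up
- cap_medium_top (a point): centre of the top face of the medium jar's white snap cap (flat plastic disc 44 mm in diameter, 12 mm high). Open it stands 72 mm above the jar's foot, closed 65 mm; moves with the cap
- cap_medium (a joint): how far the medium cap has been pressed down, m: 0 (to 0.001 at the start) open, 0.007 fully home against the glass. It slides down on friction of about 3.5 N, then stops against the glass (only the feet of the tray give), and stays where it is left
- jar_large: the large sample jar: loose amber glass cylinder with a paper label, 60 mm in diameter, glass shoulder 64 mm above its foot; origin at the centre of its foot, z up
- cap_large_top (a point): centre of the top face of the large jar's white snap cap (flat plastic disc 58 mm in diameter, 12 mm high). Open it stands 83 mm above the jar's foot, closed 76 mm; moves with the cap
- cap_large (a joint): how far the large cap has been pressed down, m: 0 (to 0.001 at the start) open, 0.007 fully home against the glass. It slides down on friction of about 3.5 N, then stops against the glass (only the feet of the tray give), and stays where it is left
- amber_bottle: bystander: loose amber bottle with black cap, 68 mm in diameter, 150 mm tall, beside one end of the tray; origin at the centre of its foot
- lotion_jar: bystander: loose glass jar with white lid, 84 mm in diameter, 110 mm tall, beside the other end of the tray; origin at the centre of its foot
- weight: bystander: loose brass check weight, cylinder 26 mm in diameter, 35 mm tall, just beyond the tray; origin at the centre of its foot

How it is judged:
On the way, in this order (a step that is already met when the one before it is completed fails the run):
1. the small cap is pressed home (value of joint cap_small above 0.005 m), for 0.05 s.
2. the medium cap is pressed home (value of joint cap_medium above 0.005 m), for 0.05 s.
3. the large cap is pressed home (value of joint cap_large above 0.005 m), for 0.05 s.
At the end, for the whole second after the job is handed in: all three caps are pressed down at least 5 of their 7 mm; each jar stands upright (within 0.1 rad), at rest, within 25 mm of where it started; the bystanders are within 30 mm of where they started (value of joint each of cap_small, cap_medium, cap_large above 0.005 m and distance of each of jar_small, jar_medium, jar_large from where it was at the start of the episode below 0.025 m and angle between each of jar_small, jar_medium, jar_large's own z axis and vertical below 0.1 rad and linear speed of each of jar_small, jar_medium, jar_large below 0.02 m/s and distance of each of amber_bottle, lotion_jar, weight from where it was at the start of the episode below 0.03 m); the robot touches nothing.
It fails at once if a larger cap is pressed (over 2.5 mm) before the next smaller one is home ((value of joint cap_medium above 0.0025 m and not (value of joint cap_small above 0.005 m)) or (value of joint cap_large above 0.0025 m and not (value of joint cap_medium above 0.005 m))).
It fails at once if a jar is lifted more than 8 mm off the tray floor (z of any of jar_small, jar_medium, jar_large in the frame of tray above 0.022 m).
It fails at once if a jar is tipped more than 0.35 rad (angle between any of jar_small, jar_medium, jar_large's own z axis and vertical above 0.35 rad).
It fails at once if a jar or its cap is pushed or squeezed harder than 25 N (contact force between the fingers and jar_small above 25 N or contact force between the fingers and jar_medium above 25 N or contact force between the fingers and jar_large above 25 N).
It fails at once if the amber bottle, lotion jar or weight is shifted more than 30 mm, lifted or knocked over (distance of any of amber_bottle, lotion_jar, weight from where it was at the start of the episode above 0.03 m).
It also fails if it takes over 45 s, if anything falls off the work surface, if the arm or the gripper's body presses on something with over 40 N, if the wrist force passes 120 N, or if a joint passes its speed limit or range.

## Working session

There is one attempt and no reset: what is moved stays moved. The work goes in short steps, Python scripts to look and compute and a shell command to move; the robot and the scene stay as the last step left them, time stands still between calls to the robot, and variables do not carry over. Pictures are saved under pics/ and viewed, at most 10 in all, crops included, and the job is handed in when it is done.

```bash
mkdir -p pics; python3 - <<'E'
from workcell import manip
import cv2,numpy as np
for n in ("top","scene"):
    cv2.imwrite(f"pics/{n}0.png",manip.camera(n)[:,:,::-1]); p=manip.camera_params(n); print(n,p)
o=manip.get_obs(); print({k:np.round(o[k],3) for k in o})
E
```

```text
top {'fov_y': 49.50209223074285, 'cx': 324.71413379690074, 'cy': 238.5734797033407, 'camera_from_world': array([[-0.01417217, -0.99982777, -0.01198242,  0.02920894],
       [ 0.98614017, -0.01595733,  0.16514519, -0.58308605],
       [-0.16530796, -0.00947588,  0.98619647, -0.99863534],
       [ 0.        ,  0.        ,  0.        ,  1.        ]])}
scene {'fov_y': 42.13056103960792, 'cx': 315.4436761983417, 'cy': 245.87434504212666, 'camera_from_world': array([[-0.22890757,  0.97339447, -0.01022365,  0.09894713],
       [-0.56385354, -0.12402232,  0.81650943,  0.26203939],
       [ 0.79351781,  0.19266983,  0.57724157, -1.70005222],
       [ 0.        ,  0.        ,  0.        ,  1.        ]])}
{'clock': np.float64(0.1), 'joint_pos': array([ 1.28 ,  0.333, -0.065,  1.461,  0.022,  1.35 , -0.089]), 'joint_velocities': array([-0.   , -0.003,  0.   ,  0.   , -0.001,  0.001, -0.001]), 'tau': array([ 1.0000e-03, -6.2675e+01,  4.9000e-02, -3.9243e+01,  1.6000e-02,
        7.0000e-03, -0.0000e+00]), 'position': array([ 0.165, -0.602,  0.204]), 'ee_rot': array([ 0.991,  0.134, -0.   , -0.001]), 'ft_force': array([-0.446,  0.291,  0.415]), 'torque': array([ 0.017, -0.055,  0.025]), 'grasp_force': np.float64(0.0), 'grip_width': np.float64(1.003)}
```

View pics/top0.png

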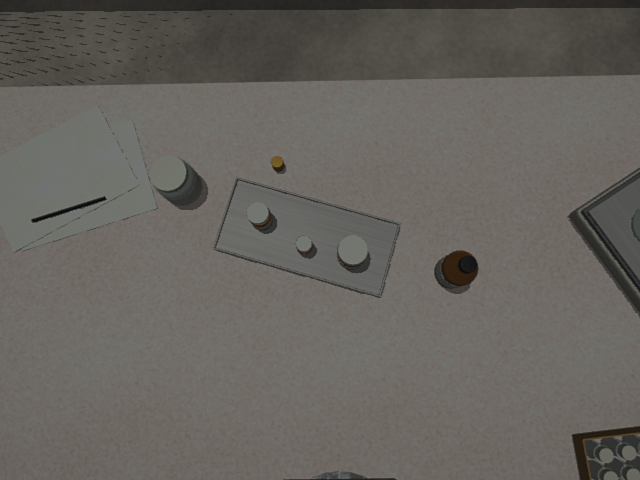

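View pics/scene0.png

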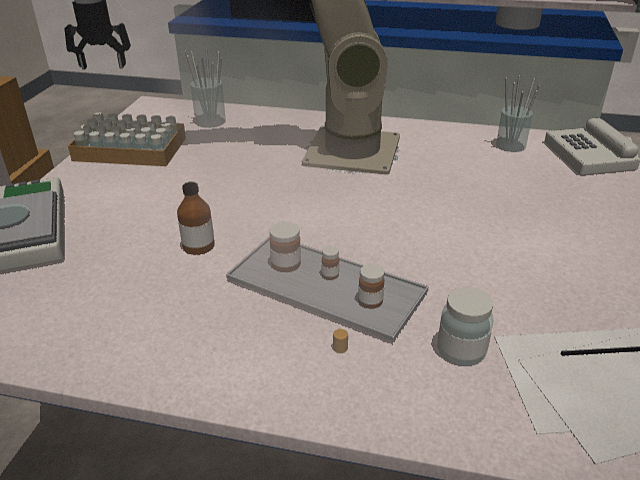

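Top view: medium cap at about (258,214), small at (304,245), large at (352,252). The tray corners are (237,180), (400,224), (381,296) and (215,249). The scene view confirms the order medium, small, large. Next I'll measure each cap at its known height.

```bash
cat > h.py <<'E'
import numpy as np,cv2
from workcell import manip
def ray(n,uv,z):
    p=manip.camera_params(n);f=240/np.tan(np.radians(p["fov_y"]/2));T=p["camera_from_world"];R=T[:3,:3]
    c=-R.T@T[:3,3];d=R.T@np.array([(uv[0]-p["cx"])/f,-(uv[1]-p["cy"])/f,-1])
    return c+d*(z-c[2])/d[2]
def cap(im,uv,r):
    g=cv2.cvtColor(im,cv2.COLOR_BGR2HSV); u,v=uv
    w=g[v-r:v+r,u-r:u+r]; t,_=cv2.threshold(w[:,:,2],0,255,cv2.THRESH_OTSU)
    n,l,s,c=cv2.connectedComponentsWithStats((w[:,:,2]>t).astype(np.uint8))
    k=l[r,r]; return c[k]+[u-r,v-r], s[k], t
E
python3 - <<'E'
from h import *
im=cv2.imread("pics/top0.png"); sc=cv2.imread("pics/scene0.png")
C={}
for nm,uv,r,z,su,rs in(("small",(304,244),14,.075,(330,253),12),("medium",(258,213),18,.086,(372,271),18),("large",(352,250),22,.097,(285,230),22)):
    c,s,t=cap(im,uv,r); P=ray("top",c,z); Q=ray("top",c+[s[2]/2,0],z)
    c2,s2,_=cap(sc,su,rs); print(nm,c.round(1),s,t,"xyz",P.round(4),"diam",2*abs(Q-P)[1].round(4),"scene",c2.round(1),s2,ray("scene",c2,z).round(4)); C[nm]=P
print("gaps",np.linalg.norm(C["small"]-C["medium"]),np.linalg.norm((C["large"]-C["small"])[:2]))
k=np.array([ray("top",q,.02) for q in((237,180),(400,224),(381,296),(215,249))]);print(k.round(3),np.linalg.norm(np.roll(k,-1,0)-k,axis=1),k.mean(0))
big=[cv2.resize(im[170:310,200:410],None,fx=3,fy=3,interpolation=2)]
cv2.imwrite("pics/crop.png",cv2.convertScaleAbs(big[0],alpha=1.5))
E
```

```text
small [302.3 241.5] [  0   0  28  28 632] 80.0 xyz [0.5739 0.0641 0.075 ] diam 0.0548 scene [330.3 247.3] [  0   0  24  17 317] [0.5647 0.0612 0.075 ]
medium [255.2 209.6] [   0    0   36   36 1023] 80.0 xyz [0.6369 0.1555 0.086 ] diam 0.0706 scene [373.  263.5] [  0   0  36  26 744] [0.6131 0.151  0.086 ]
large [350.9 246.8] [   0    0   44   44 1635] 80.0 xyz [ 0.5585 -0.0299  0.097 ] diam 0.084 scene [285.  222.9] [   0    0   44   39 1332] [ 0.533  -0.0369  0.097 ]
gaps 0.11158898374413417 0.09515740385560882
[[ 0.717  0.204  0.02 ]
 [ 0.616 -0.136  0.02 ]
 [ 0.468 -0.092  0.02 ]
 [ 0.57   0.248  0.02 ]] [0.35446838 0.15443303 0.35431836 0.15289497] [0.59287856 0.05599061 0.02      ]
```

View pics/crop.png

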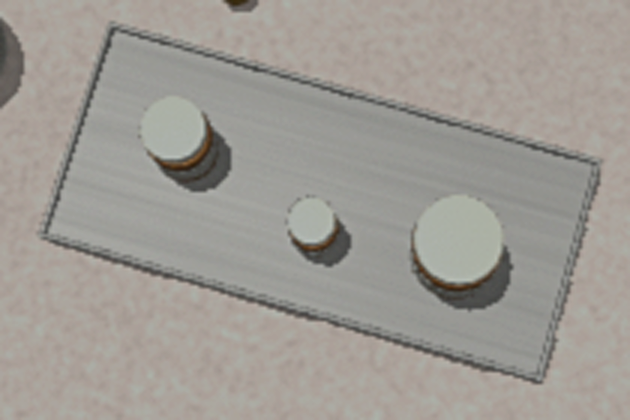

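The crop shows the cap tops clearly. Mapped to the full image, they are at medium (258.0,213.3), small (304.0,244.0) and large (353.0,250.0). The automatic threshold was too low because it merged the steel floor with the caps, so I'll redo it with a higher one.

```bash
python3 - <<'E'
from h import *
im=cv2.imread("pics/top0.png"); sc=cv2.imread("pics/scene0.png")
def seg(im,uv,r,f=.85):
    g=im.min(axis=2).astype(float);u,v=uv; ref=np.median(g[v-2:v+3,u-2:u+3]); fl=np.median(g[v-r:v+r,u-r:u+r][0]);
    w=(g[v-r:v+r,u-r:u+r]>f*ref).astype(np.uint8); n,l,s,c=cv2.connectedComponentsWithStats(w,connectivity=4);k=l[r,r];return c[k]+[u-r,v-r],s[k],ref,fl
for nm,uv,r,z,su,rs in(("small",(304,244),14,.075,(330,252),12),("medium",(258,213),18,.086,(372,271),18),("large",(353,250),22,.097,(285,230),22)):
    for n,i,q,rr in(("top",im,uv,r),("scene",sc,su,rs)):
        c,s,ref,fl=seg(i,q,rr); P=ray(n,c,z); d=2*abs(ray(n,c+[s[2]/2,0],z)-P)[1]
        print(nm,n,c.round(1),s,ref,fl,P.round(4),"d",d.round(4))
E
```

```text
small top [301.8 241. ] [  0   0  28  28 580] 112.0 102.0 [0.575  0.0652 0.075 ] d 0.0549
small scene [330.2 246.8] [  0   0  24  19 342] 157.0 162.0 [0.5631 0.0608 0.075 ] d 0.045
medium top [255.  209.5] [  0   0  36  36 997] 112.0 100.0 [0.6372 0.1558 0.086 ] d 0.0707
medium scene [372.9 263.6] [  0   0  36  26 748] 158.0 165.0 [0.6132 0.1509 0.086 ] d 0.0639
large top [351.2 247.4] [   0    0   44   44 1473] 111.0 96.0 [ 0.5575 -0.0304  0.097 ] d 0.084
large scene [284.9 223. ] [   0    0   44   39 1341] 157.0 165.0 [ 0.5334 -0.037   0.097 ] d 0.0847
```

```bash
python3 - <<'E'
from h import *
for nm,uv,w,z in(("small",(304,244),50/3,.075),("medium",(258,213.3),70/3,.086),("large",(353,250),91/3,.097)):
    P=ray("top",uv,z);print(nm,P.round(4),"d",(2*abs(ray("top",(uv[0]+w/2,uv[1]),z)-P)[1]).round(4),"scene d/u")
    for n in("scene",):
        p=manip.camera_params(n);f=240/np.tan(np.radians(p["fov_y"]/2));q=p["camera_from_world"]@np.r_[P,1];print("  expect in scene",p["cx"]+f*q[0]/-q[2],p["cy"]-f*q[1]/-q[2])
sc=cv2.imread("pics/scene0.png");cv2.imwrite("pics/crop2.png",cv2.resize(sc[210:320,250:410],None,fx=5,fy=5,interpolation=2))
E
```

```text
small [0.5689 0.0608 0.075 ] d 0.0326 scene d/u
  expect in scene 329.6150437936944 248.51511930597965
medium [0.6295 0.1499 0.086 ] d 0.0457 scene d/u
  expect in scene 370.9200060139934 268.7938993574067
large [ 0.5524 -0.0338  0.097 ] d 0.0579 scene d/u
  expect in scene 283.89374252695677 228.40941009138277
```

View pics/crop2.png

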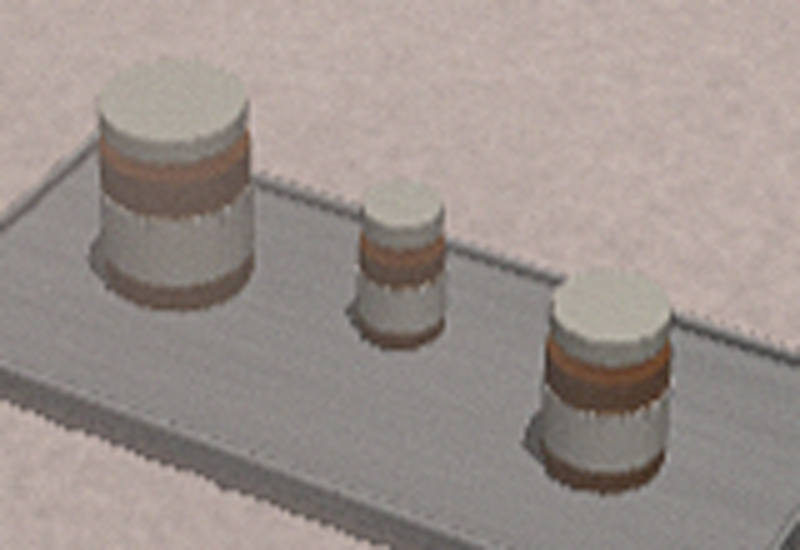

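The scene view puts the cap tops at large (284.6,230), small (330.6,250.8) and medium (372.4,271.4). That agrees with the top view to about 2 px (a few mm), and the diameters match (33/46/58 mm). Next I'll move over the small jar with the fingers shut.

```bash

python3 -m inch '[[[0.1,-0.1,0],[0,0,0]],[[0.2,-0.2,0],[0,0,0]],[[0.3,-0.3,0],[0,0,0]],[[0.4,-0.4,0],[0,0,0]],[[0.5,-0.5,0],[0,0,0]],[[0.6,-0.6,0],[0,0,0]],[[0.7,-0.7,0],[0,0,0]],[[0.8,-0.8,0],[0,0,0]],[[0.9,-0.9,0],[0,0,0]],[[1,-1,0],[0,0,0]]]' 0 20
python3 -m inch '[[[0.1,-0.1,0],[0,0,0]],[[0.2,-0.2,0],[0,0,0]],[[0.3,-0.3,0],[0,0,0]],[[0.4,-0.4,0],[0,0,0]],[[0.5,-0.5,0],[0,0,0]],[[0.6,-0.6,0],[0,0,0]],[[0.7,-0.7,0],[0,0,0]],[[0.8,-0.8,0],[0,0,0]],[[0.9,-0.9,0],[0,0,0]],[[1,-1,0],[0,0,0]]]'
python3 - <<'E'
from h import *
print("bottle cap",ray("top",(468,264),.15),"weight",ray("top",(278,162),.035))
E
```

```text
clock: 1.1
position: [0.2218, -0.5036, 0.2048]
ee_rot: [0.991, 0.133, 0.0, 0.0]
ft_force: [-0.7, 0.1, -0.6]
grip_width: 0.001
grasp_force: 0.0
clock: 2.1
position: [0.2778, -0.4053, 0.2048]
ee_rot: [0.991, 0.133, 0.0, 0.0]
ft_force: [-0.0, -0.6, 0.4]
grip_width: 0.001
grasp_force: 0.0
bottle cap [ 0.51607743 -0.23695953  0.15      ] weight [0.74975573 0.11592006 0.035     ]
```

```bash

python3 -m inch '[[[0.1,-0.1,0],[0,0,0]],[[0.2,-0.2,0],[0,0,0]],[[0.3,-0.3,0],[0,0,0]],[[0.4,-0.4,0],[0,0,0]],[[0.5,-0.5,0],[0,0,0]],[[0.6,-0.6,0],[0,0,0]],[[0.7,-0.7,0],[0,0,0]],[[0.8,-0.8,0],[0,0,0]],[[0.9,-0.9,0],[0,0,0]],[[1,-1,0],[0,0,0]]]' | grep pos
python3 -m inch '[[[0.1,-0.1,0],[0,0,0]],[[0.2,-0.2,0],[0,0,0]],[[0.3,-0.3,0],[0,0,0]],[[0.4,-0.4,0],[0,0,0]],[[0.5,-0.5,0],[0,0,0]],[[0.6,-0.6,0],[0,0,0]],[[0.7,-0.7,0],[0,0,0]],[[0.8,-0.8,0],[0,0,0]],[[0.9,-0.9,0],[0,0,0]],[[1,-1,0],[0,0,0]]]' | grep pos
python3 -m inch '[[[0.1,-0.1,0],[0,0,0]],[[0.2,-0.2,0],[0,0,0]],[[0.3,-0.3,0],[0,0,0]],[[0.4,-0.4,0],[0,0,0]],[[0.5,-0.5,0],[0,0,0]],[[0.6,-0.6,0],[0,0,0]],[[0.7,-0.7,0],[0,0,0]],[[0.8,-0.8,0],[0,0,0]],[[0.9,-0.9,0],[0,0,0]],[[1,-1,0],[0,0,0]]]' | grep pos
python3 -m inch '[[[0.1,-0.1,0],[0,0,0]],[[0.2,-0.2,0],[0,0,0]],[[0.3,-0.3,0],[0,0,0]],[[0.4,-0.4,0],[0,0,0]],[[0.5,-0.5,0],[0,0,0]],[[0.6,-0.6,0],[0,0,0]],[[0.7,-0.7,0],[0,0,0]],[[0.8,-0.8,0],[0,0,0]],[[0.9,-0.9,0],[0,0,0]],[[1,-1,0],[0,0,0]]]'

```

```text
position: [0.3338, -0.307, 0.2047]
position: [0.3898, -0.2086, 0.2047]
position: [0.4458, -0.1103, 0.2047]
clock: 6.1
position: [0.5018, -0.0121, 0.2047]
ee_rot: [0.991, 0.133, 0.0, 0.0]
ft_force: [1.2, -0.4, -0.1]
grip_width: -0.003
grasp_force: 0.0
```

```bash

python3 -m inch '[[[0.12,-0.08,0],[0,0,0]],[[0.25,-0.16,0.1],[0,0,0]],[[0.37,-0.25,0.2],[0,0,0]],[[0.5,-0.33,0.3],[0,0,0]],[[0.62,-0.41,0.4],[0,0,0]],[[0.75,-0.5,0.5],[0,0,0]],[[0.87,-0.58,0.6],[0,0,0]],[[1,-0.66,0.7],[0,0,0]],[[1,-0.66,0.8],[0,0,0]],[[1,-0.66,0.9],[0,0,0]]]'
python3 -m inch '[[[0.04,0,0.1],[0,0,0]],[[0.08,0,0.2],[0,0,0]],[[0.08,0,0.3],[0,0,0]],[[0.08,0,0.4],[0,0,0]],[[0.08,0,0.45],[0,0,0]],[[0.08,0,0.45],[0,0,0]],[[0.08,0,0.45],[0,0,0]],[[0.08,0,0.45],[0,0,0]],[[0.08,0,0.45],[0,0,0]],[[0.08,0,0.45],[0,0,0]]]'
python3 - <<'E'
from h import *
a=manip.camera("top")[:,:,::-1];b=manip.camera("scene")[:,:,::-1]
cv2.imwrite("pics/c3.png",np.vstack([cv2.resize(b[210:310,250:410],None,fx=5,fy=5,interpolation=2)]))
p=manip.get_obs()["position"];print(p)
E
```

```text
clock: 7.1
position: [0.5644, 0.0594, 0.1319]
ee_rot: [0.991, 0.134, -0.0, -0.0]
ft_force: [0.4, -0.5, 0.6]
grip_width: 0.003
grasp_force: 0.0
clock: 8.1
position: [0.5708, 0.061, 0.097]
ee_rot: [0.991, 0.134, 0.0, 0.0]
ft_force: [-0.4, -0.4, -0.4]
grip_width: 0.002
grasp_force: 0.0
[0.57071053 0.06089714 0.09682353]
```

View pics/c3.png

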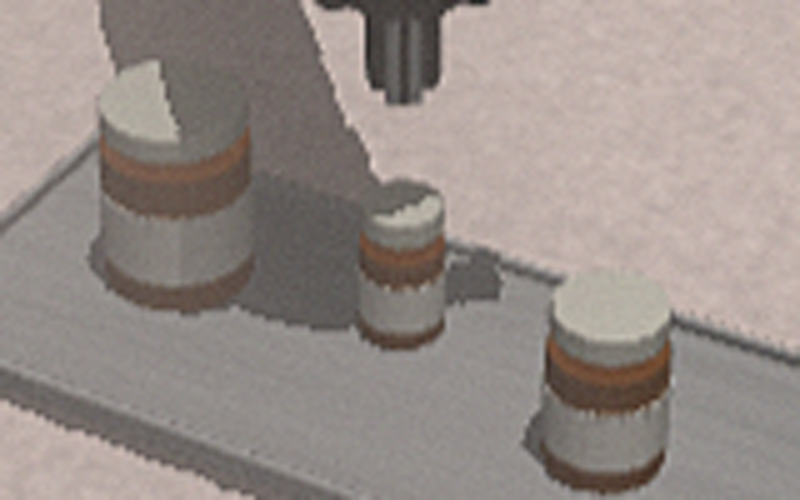

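The fingertip appears at crop (403,100), in line with the small cap horizontally. It is higher in the picture than I expected from the reported TCP, so I'll check that against the top view.

```bash
python3 - <<'E'
from h import *
a=manip.camera("top")[:,:,::-1]
cv2.imwrite("pics/t3.png",cv2.convertScaleAbs(cv2.resize(a[170:310,200:410],None,fx=3.8,fy=3.8,interpolation=2),alpha=1.6))
p=manip.get_obs()["position"]
def pr(n,P):
    c=manip.camera_params(n);f=240/np.tan(np.radians(c["fov_y"]/2));q=c["camera_from_world"]@np.r_[P,1];return np.array([c["cx"]-f*q[0]/q[2],c["cy"]+f*q[1]/q[2]])
for dz in(0,.02,.05,.073): print(dz,"top crop",((pr("top",p+[0,0,dz])-[200,170])*3.8).round(),"scene crop",((pr("scene",p+[0,0,dz])-[250,210])*5).round())
E
```

```text
0 top crop [393. 271.] scene crop [398. 148.]
0.02 top crop [391. 265.] scene crop [398. 104.]
0.05 top crop [387. 254.] scene crop [398.  37.]
0.073 top crop [385. 246.] scene crop [398. -16.]
```

View pics/t3.png

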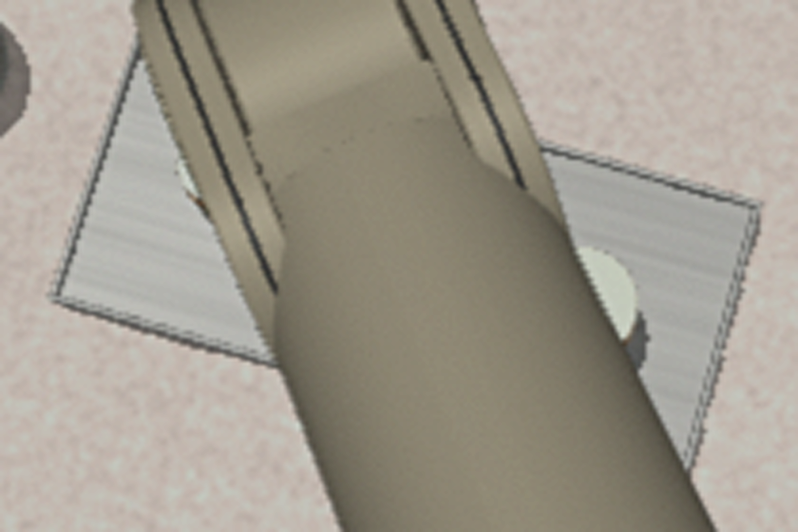

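```bash
python3 - <<'E'
from h import *
def pr(n,P):
    c=manip.camera_params(n);f=240/np.tan(np.radians(c["fov_y"]/2));q=c["camera_from_world"]@np.r_[P,1];return np.array([c["cx"]-f*q[0]/q[2],c["cy"]+f*q[1]/q[2]]).round(1)
p=np.array([.165,-.603,.205]);y=np.array([.266,-.964,0])
for dz in(0,.013,.02,.03): print(dz,pr("scene",p+[0,0,dz]),pr("scene",p+y*.045+[0,0,dz]),pr("scene",p-y*.045+[0,0,dz]))
print("dx-30",pr("scene",p+[-.03,0,0]))
sc=cv2.imread("pics/scene0.png");b=manip.camera("scene")[:,:,::-1]
l=cv2.resize(sc[0:100,50:150],None,fx=4,fy=4,interpolation=2);r=cv2.resize(b[130:230,280:380],None,fx=4,fy=4,interpolation=2)
cv2.imwrite("pics/c4.png",cv2.convertScaleAbs(np.hstack([l,r]),alpha=1.4,beta=20))
E
```

```text
0 [105.5  82.4] [87.5 82.8] [123.6  81.9]
0.013 [104.5  77.3] [86.3 77.8] [122.6  76.9]
0.02 [103.9  74.6] [85.7 75. ] [122.1  74.2]
0.03 [103.1  70.7] [84.8 71.1] [121.3  70.3]
dx-30 [111.4  78.2]
```

View pics/c4.png

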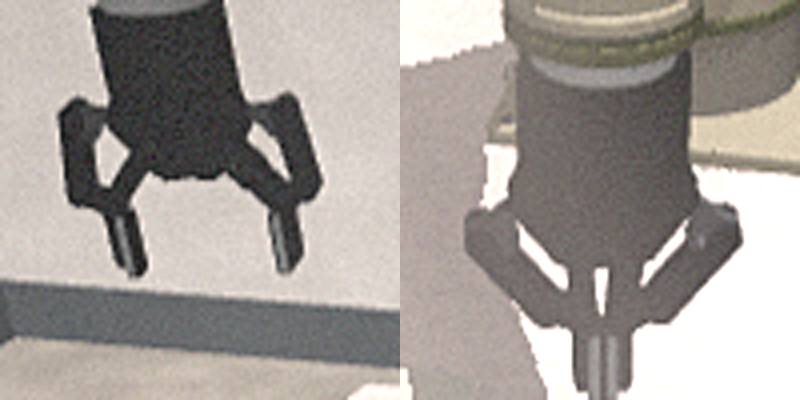

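In both poses the visible tips sit about 20 mm above the reported TCP along the tool axis, so sideways position is right and only height is uncertain. I'll go down by feel. First stop is TCP z≈0.068, which is safe under either reading.

```bash

python3 -m inch '[[[0,0,0.06],[0,0,0]],[[0,0,0.12],[0,0,0]],[[0,0,0.18],[0,0,0]],[[0,0,0.24],[0,0,0]],[[0,0,0.28],[0,0,0]],[[0,0,0.32],[0,0,0]],[[0,0,0.36],[0,0,0]],[[0,0,0.36],[0,0,0]],[[0,0,0.36],[0,0,0]],[[0,0,0.36],[0,0,0]]]'
```

```text
clock: 9.3
position: [0.5708, 0.061, 0.0681]
ee_rot: [0.991, 0.134, 0.0, 0.0]
ft_force: [0.3, -0.5, -0.4]
grip_width: 0.0
grasp_force: 0.0
```

```bash

python3 -m inch '[[[0,0,0.05],[0,0,0]],[[0,0,0.1],[0,0,0]],[[0,0,0.14],[0,0,0]],[[0,0,0.17],[0,0,0]],[[0,0,0.19],[0,0,0]],[[0,0,0.2],[0,0,0]],[[0,0,0.21],[0,0,0]],[[0,0,0.22],[0,0,0]],[[0,0,0.22],[0,0,0]],[[0,0,0.22],[0,0,0]]]'
```

```text
clock: 10.3
position: [0.5707, 0.0609, 0.0504]
ee_rot: [0.991, 0.134, 0.0, 0.0]
ft_force: [0.1, -0.5, 1.0]
grip_width: 0.0
grasp_force: 0.0
```

```bash

python3 -m inch '[[[0,0,0.01],[0,0,0]],[[0,0,0.02],[0,0,0]],[[0,0,0.03],[0,0,0]],[[0,0,0.04],[0,0,0]],[[0,0,0.045],[0,0,0]],[[0,0,0.05],[0,0,0]],[[0,0,0.055],[0,0,0]],[[0,0,0.06],[0,0,0]],[[0,0,0.06],[0,0,0]],[[0,0,0.06],[0,0,0]]]'
```

```text
clock: 11.3
position: [0.5707, 0.0609, 0.0455]
ee_rot: [0.991, 0.134, 0.0, 0.0]
ft_force: [-1.3, -0.6, 3.4]
grip_width: -0.005
grasp_force: 1.4
```

```bash

python3 -m inch '[[[0,0,0.01],[0,0,0]],[[0,0,0.015],[0,0,0]],[[0,0,0.02],[0,0,0]],[[0,0,0.025],[0,0,0]],[[0,0,0.03],[0,0,0]],[[0,0,0.035],[0,0,0]],[[0,0,0.04],[0,0,0]],[[0,0,0.045],[0,0,0]],[[0,0,0.05],[0,0,0]],[[0,0,0.05],[0,0,0]]]'
```

```text
clock: 12.3
position: [0.5707, 0.0609, 0.0416]
ee_rot: [0.991, 0.133, 0.0, 0.0]
ft_force: [-0.1, -1.0, 4.6]
grip_width: 0.003
grasp_force: 2.3
```

```bash

python3 -m inch '[[[0,0,0.005],[0,0,0]],[[0,0,0.01],[0,0,0]],[[0,0,0.015],[0,0,0]],[[0,0,0.02],[0,0,0]],[[0,0,0.025],[0,0,0]],[[0,0,0.03],[0,0,0]],[[0,0,0.035],[0,0,0]],[[0,0,0.04],[0,0,0]],[[0,0,0.04],[0,0,0]],[[0,0,0.04],[0,0,0]]]'
```

```text
clock: 13.3
position: [0.571, 0.061, 0.0392]
ee_rot: [0.991, 0.133, 0.0, 0.0]
ft_force: [-3.0, -1.2, 12.5]
grip_width: -0.001
grasp_force: 6.0
```

The force rose to 12.5 N, so the small cap is home and the tray is sinking on its feet. That puts the real tip about 26 mm above the TCP. I'll lift and go to the medium jar.

```bash

python3 -m inch '[[[0,0,-0.15],[0,0,0]],[[0,0,-0.35],[0,0,0]],[[0.1,-0.08,-0.5],[0,0,0]],[[0.25,-0.2,-0.6],[0,0,0]],[[0.4,-0.35,-0.6],[0,0,0]],[[0.55,-0.5,-0.6],[0,0,0]],[[0.7,-0.62,-0.6],[0,0,0]],[[0.85,-0.75,-0.6],[0,0,0]],[[0.95,-0.84,-0.6],[0,0,0]],[[1,-0.88,-0.6],[0,0,0]]]'
python3 -m inch '[[[0.03,0,0],[0,0,0]],[[0.03,0,0.08],[0,0,0]],[[0.03,0,0.16],[0,0,0]],[[0.03,0,0.22],[0,0,0]],[[0.03,0,0.25],[0,0,0]],[[0.03,0,0.27],[0,0,0]],[[0.03,0,0.29],[0,0,0]],[[0.03,0,0.31],[0,0,0]],[[0.03,0,0.33],[0,0,0]],[[0.03,0,0.34],[0,0,0]]]'
python3 - <<'E'
from h import *
b=manip.camera("scene")[:,:,::-1]
cv2.imwrite("pics/c5.png",cv2.resize(b[210:310,250:410],None,fx=5,fy=5,interpolation=2))
E
```

```text
clock: 14.3
position: [0.6295, 0.1517, 0.0867]
ee_rot: [0.991, 0.134, 0.0, -0.0]
ft_force: [-0.4, 0.3, 0.1]
grip_width: -0.0
grasp_force: 0.0
clock: 15.3
position: [0.6315, 0.1506, 0.059]
ee_rot: [0.991, 0.134, 0.0, 0.0]
ft_force: [-0.5, 0.5, -0.1]
grip_width: 0.001
grasp_force: 0.0
```

View pics/c5.png

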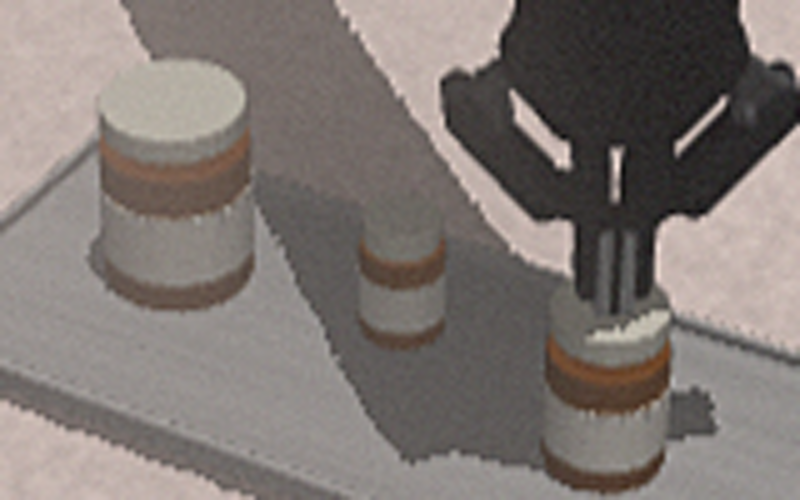

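The small cap now sits visibly lower on an unmoved jar, and the shut fingertips are centred on the medium cap at (612,307). Pressing it now.

```bash

python3 -m inch '[[[0,0,0.015],[0,0,0]],[[0,0,0.03],[0,0,0]],[[0,0,0.045],[0,0,0]],[[0,0,0.06],[0,0,0]],[[0,0,0.07],[0,0,0]],[[0,0,0.08],[0,0,0]],[[0,0,0.09],[0,0,0]],[[0,0,0.1],[0,0,0]],[[0,0,0.11],[0,0,0]],[[0,0,0.11],[0,0,0]]]'
```

```text
clock: 16.35
position: [0.6317, 0.1508, 0.0511]
ee_rot: [0.991, 0.134, 0.0, 0.0]
ft_force: [-3.9, -1.3, 10.4]
grip_width: -0.003
grasp_force: 4.9
```

Medium cap home at 10.4 N, with the same 26 mm tip offset. On to the large jar.

```bash

python3 -m inch '[[[0,0,-0.15],[0,0,0]],[[0,0,-0.35],[0,0,0]],[[-0.05,0.08,-0.5],[0,0,0]],[[-0.15,0.2,-0.6],[0,0,0]],[[-0.25,0.33,-0.6],[0,0,0]],[[-0.36,0.46,-0.6],[0,0,0]],[[-0.46,0.6,-0.6],[0,0,0]],[[-0.57,0.73,-0.6],[0,0,0]],[[-0.67,0.86,-0.6],[0,0,0]],[[-0.77,1,-0.6],[0,0,0]]]'
python3 -m inch '[[[-0.1,0.12,0],[0,0,0]],[[-0.2,0.25,0],[0,0,0]],[[-0.3,0.38,0],[0,0,0]],[[-0.4,0.5,0],[0,0,0]],[[-0.5,0.63,0],[0,0,0]],[[-0.6,0.76,0],[0,0,0]],[[-0.7,0.87,0],[0,0,0]],[[-0.77,0.96,0.04],[0,0,0]],[[-0.77,0.96,0.1],[0,0,0]],[[-0.77,0.96,0.2],[0,0,0]]]'
python3 - <<'E'
from h import *
b=manip.camera("scene")[:,:,::-1]
cv2.imwrite("pics/c6.png",cv2.resize(b[200:300,250:410],None,fx=5,fy=5,interpolation=2))
E
```

```text
clock: 17.35
position: [0.5927, 0.0561, 0.0981]
ee_rot: [0.991, 0.134, -0.0, 0.0]
ft_force: [-0.2, -0.5, 0.0]
grip_width: 0.0
grasp_force: 0.0
clock: 18.35
position: [0.5544, -0.033, 0.0821]
ee_rot: [0.991, 0.133, 0.0, 0.0]
ft_force: [-0.3, 0.0, -0.6]
grip_width: 0.003
grasp_force: 0.0
```

View pics/c6.png

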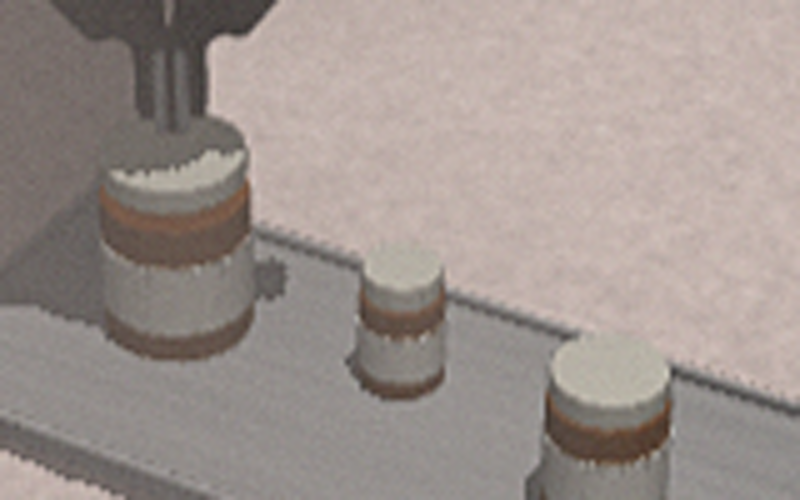

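Small and medium are visibly closed and standing, and the tip is over the large cap's centre column (172). Pressing the large cap 21 mm down.

```bash

python3 -m inch '[[[0,0,0.06],[0,0,0]],[[0,0,0.1],[0,0,0]],[[0,0,0.12],[0,0,0]],[[0,0,0.14],[0,0,0]],[[0,0,0.16],[0,0,0]],[[0,0,0.18],[0,0,0]],[[0,0,0.2],[0,0,0]],[[0,0,0.22],[0,0,0]],[[0,0,0.24],[0,0,0]],[[0,0,0.25],[0,0,0]]]'
python3 -m inch '[[[0,0,0.005],[0,0,0]],[[0,0,0.01],[0,0,0]],[[0,0,0.01],[0,0,0]],[[0,0,0.01],[0,0,0]],[[0,0,0.01],[0,0,0]],[[0,0,0.01],[0,0,0]],[[0,0,0.01],[0,0,0]],[[0,0,0.01],[0,0,0]],[[0,0,0.01],[0,0,0]],[[0,0,0.01],[0,0,0]]]'
```

```text
clock: 19.4
position: [0.5544, -0.0331, 0.0626]
ee_rot: [0.991, 0.134, 0.0, 0.0]
ft_force: [-3.3, 0.6, 8.6]
grip_width: -0.005
grasp_force: 4.3
clock: 20.4
position: [0.5544, -0.0331, 0.0621]
ee_rot: [0.991, 0.134, 0.0, 0.0]
ft_force: [-3.3, -0.9, 9.0]
grip_width: 0.001
grasp_force: 4.8
```

Home at 9 N. Next I'll go straight up, clear of everything, and take a last look.

```bash

python3 -m inch '[[[0,0,-0.06],[0,0,0]],[[0,0,-0.15],[0,0,0]],[[0,0,-0.3],[0,0,0]],[[0,0,-0.45],[0,0,0]],[[0,0,-0.6],[0,0,0]],[[0,0,-0.75],[0,0,0]],[[0,0,-0.9],[0,0,0]],[[0,0,-1],[0,0,0]],[[0,0,-1],[0,0,0]],[[0,0,-1],[0,0,0]]]'
python3 -m inch '[[[0,0,-0.1],[0,0,0]],[[0,0,-0.2],[0,0,0]],[[0,0,-0.3],[0,0,0]],[[0,0,-0.4],[0,0,0]],[[0,0,-0.5],[0,0,0]],[[0,0,-0.6],[0,0,0]],[[0,0,-0.7],[0,0,0]],[[0,0,-0.7],[0,0,0]],[[0,0,-0.7],[0,0,0]],[[0,0,-0.7],[0,0,0]]]'
python3 - <<'E'
from h import *
b=manip.camera("scene")[:,:,::-1]
cv2.imwrite("pics/c7.png",cv2.resize(b[170:370,170:510],None,fx=2.3,fy=2.3,interpolation=2))
E
```

```text
clock: 21.4
position: [0.554, -0.0333, 0.1413]
ee_rot: [0.991, 0.133, -0.0, 0.0]
ft_force: [0.5, -0.0, -1.0]
grip_width: 0.002
grasp_force: 0.0
clock: 22.4
position: [0.5539, -0.0332, 0.1971]
ee_rot: [0.991, 0.133, -0.0, -0.0]
ft_force: [0.2, -0.3, 0.3]
grip_width: 0.001
grasp_force: 0.0
```

View pics/c7.png

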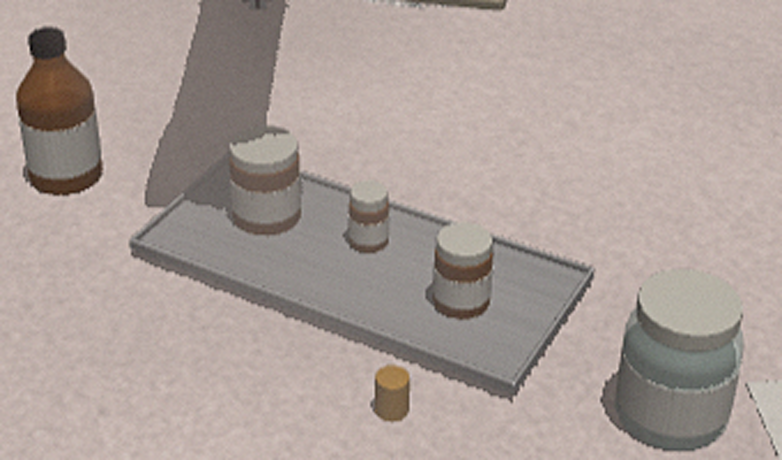

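All three jars are closed and upright where they stood, at about (265,185), (368,215) and (462,270). The bystanders are in place and the gripper is clear.

```bash
python3 -c "
from workcell import manip
print(manip.hand_in())"
```

```text
the job is handed in; nothing more can be done
None
```

I pressed all three caps home in order (small, medium, large; end-of-press readings 9–12.5 N, limit 25 N); the last picture shows the jars and bystanders in place and the gripper clear, and I handed the job in at about 22.5 s, with no verdict returned.

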